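Seat the rocking port cap on an intake manifold

TASK

The four ports of the intake manifold on the bench are closed with identical push-in dust caps, but one cap is not home. Press down on the rims of the caps with a fingertip until you find the one that rocks, then press that one in the middle until it sits flat and fully home. Pull no cap out, do not disturb the other things on the bench, and finish with the hand clear.

Things in the scene. Friction and masses are not known exactly. Their poses are not given: they have to be found in the camera images.
- manifold: Cast aluminium intake manifold, heavy, does not move, lying with its flat 350 mm flange and four round ports facing straight up. Origin: on the bench under the flange's middle; z up, y along the row of ports, x across the row towards the plenum (lying cylinder 86 mm thick, axis 135 mm from the row). Flange face 110 mm above the bench. The caps on the ports are described under port_1 to port_4.
- port_1 (a point): Centre of the first port's mouth, on the flange face, directly under the middle of its cap; axes as the manifold's. All caps: grey plastic round dish 60 mm across, raised rim 5 mm wide (25 to 30 mm from the middle) round a flat sunken middle 50 mm across. On a cap that is home the middle is 5 mm, the top of the rim 8.5 mm above the flange face.
- port_2 (a point): Same for the second port, 88 mm from port_1 along the manifold's +y. Three of the caps are home and rigid; the loose one, on any of the four ports (it changes from run to run), stands 2.5 to 3.5 mm higher and nearly level, so it is hard to tell by eye.
- port_3 (a point): Same for the third port, 88 mm further. The loose cap, pressed with 1 to 2 N on any part of its rim, dips 2 to 4 mm there until its edge meets the flange, while the other side rises as much; it stays tilted when let go. Pressing on the rim only rocks it and does not seat it.
- port_4 (a point): Same for the fourth port, 88 mm further. The loose cap, pressed in its middle with more than about 8 N (12 to 20 N is right), slides down until it sits flat on the flange, and stays there.
- cap_height (a joint): How far the loose cap (whichever one it is) stands above its seated height, measured at its middle, in m: 0.0025 to 0.0035 at the start, 0 fully home, 0.015 at most.
- cap_rock_x (a joint): Tilt of the loose cap about an axis parallel to the manifold's x, in rad, 0 level. It grows when the cap's -y rim is pressed down and falls when its +y rim is pressed; within 0.03 of level at the start, about 0.09 to 0.14 when rocked right over.
- cap_rock_y (a joint): Tilt of the loose cap about an axis parallel to the manifold's y, in rad, 0 level. It grows when the cap's +x rim is pressed down and falls when its -x rim is pressed; same amounts.
- wrench: Bystander: steel open-ended wrench, 190 mm long, lying flat near the robot on its left (+y). Origin: middle of its underside.
- tin: Bystander: closed steel tin, 72 mm across, 95 mm high, standing on the +y side. Origin: centre of its underside.
- oil_filter: Bystander: black spin-on oil filter, 72 mm across, 85 mm high, standing on the -y side. Origin: centre of its underside.

How it is judged:
By the outcome, as a careful person would: the job done as asked, in the order asked, and still so for the second after the job is handed in, with the robot touching nothing.
It also fails if it takes over 51 s, if anything falls off the work surface, if the arm or the gripper's body presses on something with over 40 N, if the wrist force passes 120 N, or if a joint passes its speed limit or range.

ROBOT

A 6-joint arm with a two-finger parallel gripper is mounted at the origin on the work surface. World frame = base frame: x ahead of the robot, y to its left, z up, the work surface at z = 0. Lengths are in m, angles in degrees, forces in N, time in s.
With the tool pointing down it reaches from about 0.325 to 0.9 m from the base axis. Payload 6.1 kg.
Tool frame: the origin (TCP) lies where the fingers leave the gripper's body, on its centre line; the fingertips stand 70 mm ahead of it and the grasp point (between the pads) lies grip_point_offset ahead of it (grip_point_offset is the distance from the TCP to the grasp point, in m); x points along the fingers, z is the direction in which the jaws open and shut, and the axes are right-handed (so a half turn about x gives the same grasp; the last joint's range is limited). The gripper opens to 87 mm and grips with 3 to 60 N. Pads are 19 mm wide; open, the fingers measure 117 mm over their backs; the gripper's body (75 mm by 190 mm) begins 51 mm behind the grasp point.
Start: joints at [58.608, 12.628, 87.462, -0, 79.91, -7.225], TCP at [0.256, 0.57, 0.292] pointing down, gripper open.
Joint ranges: [-170.65, 170.65], [-52.31, 119.04], [5.05, 147.46], [-71.25, 251.25], [11.57, 151.72], [-153.62, 153.62]. Speed limits (degrees/s): [147.25, 147.25, 172.46, 180, 180, 180].

INTERFACE

Orientations are given as a 3x3 rotation matrix whose columns are the frame's x, y, z axes.
In Python, from bench import observe, get_image, sign_off, grip_point_offset gives the robot as it stands.
- The arm moves only by the tool apply_moves, never from a script. Its argument "commands" is a list of rows, each an object of numbers: "dx", "dy", "dz": the shift along the tool's x, y, z in mm; "twist": the turn about the tool's x in degrees; "grip": the closure, from -1 (fully open) to 1 (shut). A call has 1 to 10 rows; each row shifts and turns the commanded pose from where the row before left it, along the tool's axes as they then stand; what a row does not reach is not made up. A row lasts 1/10 s, in which the tool goes at most 50 mm and 8.59 degrees, less where a joint would pass 70% of its speed; a pose out of reach is approached as far as the arm can. A call is refused whole if a number of a shift passes 50 or a number of a turn 8.59, either way. A call with a gripper value outside its range is refused whole. The fingers move at their own pace and stop on an object; "squeeze" is the grip in N (left out, the last holds). Time passes only in rows, so rows that do not move let the fingers close. It gives the time, the measured TCP pose, the force and the opening at its end, in the units of the state.
- observe(): the state, without advancing time (a new reading comes with each control period).
- get_image(name): name is "scene" or "top" or "wrist"; returns a dict with "frame" (400x640x3 uint8, red, green, blue), "z_map" (400x640 float32, m along the optical axis (not along the pixel's ray), 0 where there is no reading), "vfov" (degrees; the focal length in pixels is half the picture's height over the tangent of half this angle, whatever the lens; pixels are square), "cx", "cy" (the principal point, pixels), "extrinsics" (4x4, takes a point from camera to world coordinates); the wrist camera has in their place "hand_eye" (4x4, takes a point from camera to tool coordinates, whose origin is the TCP and whose axes are the tool frame's). Camera axes: x right, y down, z forward; pixel columns grow to the right and rows downward; lengths in m; the calibration is good to about 2 mm. A picture is of the moment at which its call begins: read the wrist's pose just before it.
- sign_off(): hands the job in, once; it reports no verdict.
The state is a dict: "time_s": time; "qpos": joint angles; "joint_vel": joint speeds; "joint_torque": joint torques, N m; "tool_pos": TCP position; "eef_rot": TCP orientation; "ft_force": force on the tool from outside, world axes, zero at the start; "wrist_torque": the same for the moment, N m; "gripper_width": opening from 0.0 (shut) to 1.0 (fully open).
Only numpy, scipy, OpenCV 4.12 (cv2) and the standard library are available. Lean on these libraries where they do the work, as an engineer would, in place of code of your own. Each camera call takes 0.05 s, during which the arm holds its last target.

## Working session

There is one attempt and no reset: what is moved stays moved. The work goes in short steps, Python scripts to look and compute and a tool call to move; the robot and the scene stay as the last step left them, time stands still between calls to the robot, and variables do not carry over. Pictures are saved under pics/ and viewed, and the job is handed in when it is done.

Besides the shell and the picture viewer there is one more tool, called by a JSON object that holds its "fn" and its "kwargs", one argument or row to a line. apply_moves: Moves the arm, as the interface text tells. Its arguments: {"type":"object","properties":{"commands":{"type":"array"},"squeeze":{"type":"number"}},"required":["commands"]}

```bash
mkdir -p pics
cat > h.py <<'E'
import numpy as np,cv2
from bench import observe,get_image,sign_off,grip_point_offset
def save(n,f): cv2.imwrite('pics/'+n,cv2.cvtColor(f,cv2.COLOR_RGB2BGR))
def world(im,E):
    z=im['z_map'];h,w=z.shape;f=h/2/np.tan(np.radians(im['vfov']/2))
    u,v=np.meshgrid(np.arange(w),np.arange(h))
    P=np.stack([(u-im['cx'])*z/f,(v-im['cy'])*z/f,z],-1)
    return P@E[:3,:3].T+E[:3,3]
E
python3 - <<'E'
from h import *
print(observe(),grip_point_offset)
for n in('top','scene'):
    im=get_image(n);save(n+'0.png',im['frame']);np.savez(n+'0.npz',P=world(im,im['extrinsics']),f=im['frame'],z=im['z_map']);print(n,im['extrinsics'],im['vfov'],im['cx'],im['cy'])
E
```

```text
{'time_s': 0.0, 'qpos': array([ 5.86080855e+01,  1.26762860e+01,  8.75240376e+01, -6.95883197e-04,
        7.99108847e+01, -7.22484472e+00]), 'joint_vel': array([-9.68137309e-05, -5.52343936e-02, -5.31053374e-02,  2.51652591e-02,
       -1.82953633e-02,  7.90472529e-02]), 'joint_torque': array([ 1.93759383e-04, -4.94621587e+01, -3.87369561e+01,  6.98655308e-02,
        5.71672758e-02, -1.09721404e-04]), 'tool_pos': array([0.25562822, 0.56980872, 0.2911418 ]), 'eef_rot': array([[-1.00081190e-03, -9.12356325e-01,  4.09395817e-01],
       [-1.66306971e-03,  4.09396975e-01,  9.12354838e-01],
       [-9.99998116e-01,  2.32241793e-04, -1.92704153e-03]]), 'ft_force': array([-0.91751294,  0.15185996, -0.04116207]), 'wrist_torque': array([ 0.03722313, -0.00534862,  0.02280422]), 'gripper_width': 1.0035834041718157} 0.051
top [[-0.02876118 -0.98810318  0.15107913  0.31369967]
 [-0.9995821   0.02886924 -0.00147852  0.00405392]
 [-0.00290061 -0.15105851 -0.98852057  1.25880378]
 [ 0.          0.          0.          1.        ]] 55.60416105137085 317.3654012552815 203.00269179132007
scene [[-0.80470604  0.45064373 -0.38648211  1.11085004]
 [ 0.59366982  0.60854708 -0.52652311  0.81821299]
 [-0.00208177 -0.65313909 -0.75723509  1.28606071]
 [ 0.          0.          0.          1.        ]] 42.07649959838553 320.6971886506365 202.07444491929263
```

View pics/top0.png

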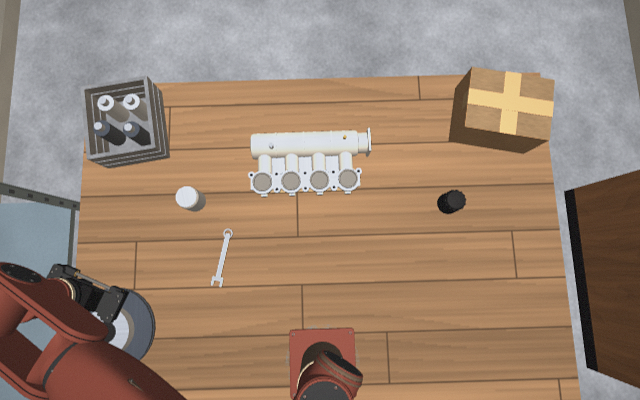

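View pics/scene0.png

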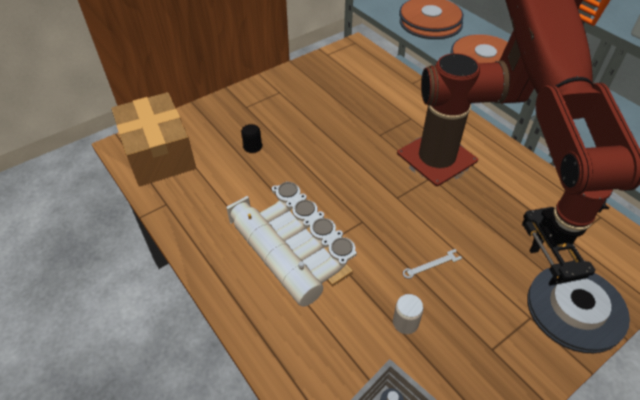

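Run:
```python
from h import *
for n in('top','scene'):
    d=np.load(n+'0.npz');P=d['P'];f=d['f'].astype(int)
    g=f.max(-1)<175; g&=(f.max(-1)-f.min(-1)<35)&(P[...,2]>.09)&(P[...,2]<.14)&(P[...,0]>.3)&(P[...,0]<.9)&(abs(P[...,1])<.4)
    k,l,s,c=cv2.connectedComponentsWithStats(g.astype(np.uint8))
    for i in range(1,k):
        if s[i,4]>60: print(n,c[i],s[i,4],np.median(P[l==i],0),P[l==i].mean(0))
    v=d['f'];
    if n=='top': save('topc.png',cv2.resize(v[120:205,235:385],None,fx=5,fy=5,interpolation=cv2.INTER_CUBIC))
    for z0,z1 in((.075,.1),(.1,.125)):
        m=(P[...,2]>z0)&(P[...,2]<z1)&(P[...,0]>.3)&(P[...,0]<.9)&(abs(P[...,1])<.5)
        k,l,s,c=cv2.connectedComponentsWithStats(m.astype(np.uint8))
        print([ (c[i].round(),s[i,4],np.median(P[l==i],0).round(3)) for i in range(1,k) if s[i,4]>60])
```

```text
top [347.54545455 178.21090909] 275 [ 0.56228851 -0.09235813  0.1200059 ] [ 0.5619543  -0.09238378  0.12007634]
top [290.5        180.47142857] 280 [0.5606576  0.08182598 0.11730686] [0.56059055 0.08284479 0.11739444]
top [318.97435897 179.48351648] 273 [ 0.5607283  -0.0047322   0.11695191] [ 0.56117868 -0.00470362  0.11710892]
top [261.75618375 181.49469965] 283 [0.5602322  0.17073938 0.11724903] [0.5599729  0.17118822 0.11742268]
[(array([461., 113.]), np.int32(187), array([ 0.767, -0.472,  0.088])), (array([309., 142.]), np.int32(2011), array([0.692, 0.026, 0.084])), (array([187., 198.]), np.int32(403), array([0.52 , 0.407, 0.096])), (array([455., 200.]), np.int32(346), array([ 0.49 , -0.428,  0.085]))]
[(array([464., 109.]), np.int32(195), array([ 0.77 , -0.471,  0.113])), (array([304., 181.]), np.int32(2253), array([0.559, 0.041, 0.114]))]
scene [285.67391304 190.67080745] 322 [ 0.57261107 -0.09443664  0.11704021] [ 0.57178259 -0.09534825  0.11596459]
scene [304.19869707 207.23778502] 307 [ 0.56379336 -0.00770976  0.1149064 ] [ 0.56390631 -0.00927008  0.1145811 ]
scene [297.81666667 216.03333333] 120 [0.59509524 0.00861254 0.10629782] [5.94243146e-01 4.33113574e-04 1.05411610e-01]
scene [322.33233533 225.83832335] 334 [0.56224158 0.08036953 0.11483341] [0.56242737 0.07860005 0.11461311]
scene [341.55922865 245.95041322] 363 [0.5620881  0.16814504 0.11505721] [0.5617921  0.16730347 0.11469128]
scene [340.29347826 258.69565217] 92 [0.59381913 0.20110917 0.10668644] [0.58708432 0.19446898 0.10613051]
[(array([250., 131.]), np.int32(199), array([ 0.5  , -0.426,  0.083])), (array([162., 159.]), np.int32(352), array([ 0.809, -0.474,  0.088])), (array([275., 248.]), np.int32(2031), array([0.704, 0.047, 0.083])), (array([409., 308.]), np.int32(589), array([0.533, 0.414, 0.093]))]
[(array([160., 154.]), np.int32(347), array([ 0.81 , -0.472,  0.113])), (array([315., 222.]), np.int32(2147), array([0.57 , 0.057, 0.113]))]
```

View pics/topc.png

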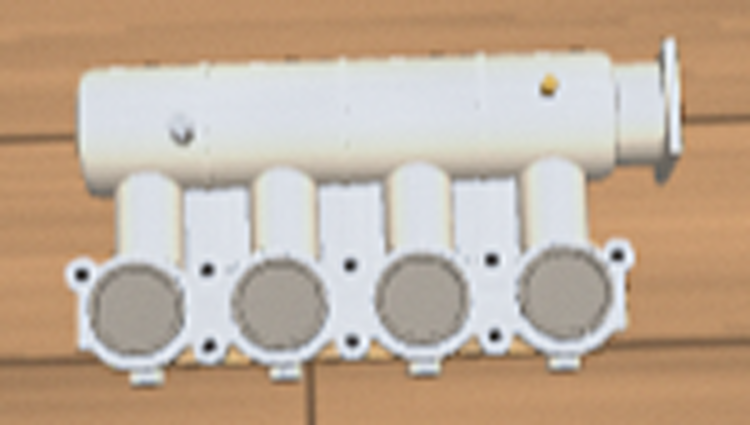

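{"fn": "apply_moves", "kwargs": {
  "commands": [
    {"twist":-8,"grip":1},
    {"twist":-8,"grip":1},
    {"twist":-8,"grip":1},
    {"dz":-33,"dy":-13},
    {"dz":-33,"dy":-13},
    {"dz":-33,"dy":-13},
    {"dz":-33,"dy":-13},
    {"dz":-33,"dy":-13},
    {"dz":-33,"dy":-13},
    {"dz":-33,"dy":-13}
  ],
  "squeeze": 10
}}

```text
validation failed for argument at $.co...
```

{"fn": "apply_moves", "kwargs": {
  "commands": [
    {"dz":-33,"dy":-13},
    {"dz":-33,"dy":-13},
    {"dz":-33,"dy":-13},
    {"dz":-33,"dy":-13},
    {"dz":-33,"dy":-13},
    {"dz":-33,"dy":-13},
    {"dz":-33,"dy":-13},
    {"dz":-33,"dy":-13},
    {"dz":-33,"dy":-13},
    {"dz":-33,"dy":-13}
  ]
}}

```text
validation failed for argument at $.co...
```

{"fn": "apply_moves", "kwargs": {
  "commands": [
    {"dz":-33,"dy":-13},
    {"dz":-33,"dy":-13},
    {"dz":-33,"dy":-13},
    {"grip":1},
    {"grip":1}
  ]
}}

```text
validation failed for argument at $.co...
```

Run:
```python
from h import *
o=observe();print(o['time_s'],o['tool_pos'],o['eef_rot'],o['ft_force'],o['gripper_width'])
im=get_image('wrist');T=np.eye(4);T[:3,:3]=o['eef_rot'];T[:3,3]=o['tool_pos'];E=T@im['hand_eye'];print(im['hand_eye'])
save('w1.png',im['frame']);np.savez('w1.npz',P=world(im,E),f=im['frame'])
```

```text
0.1 [0.25563663 0.56983992 0.2912502 ] [[-9.61421436e-04 -9.12344449e-01  4.09422376e-01]
 [-1.54764819e-03  4.09423432e-01  9.12343169e-01]
 [-9.99998340e-01  2.43504480e-04 -1.80561670e-03]] [ 0.04499954  0.46507321 -0.00054748] 0.9990973164315623
[[-6.61162410e-04 -2.56451095e-01  9.66556982e-01 -9.34652895e-02]
 [-5.04757767e-04 -9.66556984e-01 -2.56451441e-01  7.03234642e-02]
 [ 9.99999654e-01 -6.57433197e-04  5.09605463e-04  6.08094686e-04]
 [ 0.00000000e+00  0.00000000e+00  0.00000000e+00  1.00000000e+00]]
```

View pics/w1.png

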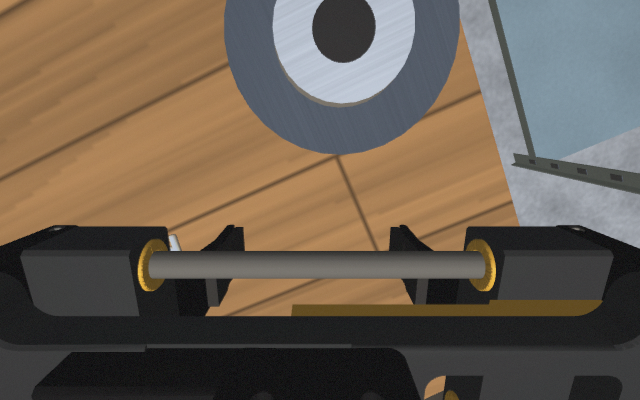

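{"fn": "apply_moves", "kwargs": {
  "commands": [
    {"dx":0,"dy":0,"dz":0,"twist":-8,"grip":1},
    {"dx":0,"dy":0,"dz":0,"twist":-8,"grip":1},
    {"dx":0,"dy":0,"dz":0,"twist":-8,"grip":1},
    {"dx":0,"dy":-15,"dz":-33,"twist":0,"grip":1},
    {"dx":0,"dy":-15,"dz":-33,"twist":0,"grip":1},
    {"dx":0,"dy":-15,"dz":-33,"twist":0,"grip":1},
    {"dx":0,"dy":-15,"dz":-33,"twist":0,"grip":1},
    {"dx":0,"dy":-15,"dz":-33,"twist":0,"grip":1},
    {"dx":0,"dy":-15,"dz":-33,"twist":0,"grip":1},
    {"dx":0,"dy":-15,"dz":-33,"twist":0,"grip":1}
  ],
  "squeeze": 10
}}

```text
time_s: 1.15
tool_pos: [0.3604, 0.3375, 0.292]
eef_rot: [[-0.0, -1.0, 0.003], [-0.0, 0.003, 1.0], [-1.0, 0.0, -0.0]]
ft_force: [0.8, -0.5, -0.1]
gripper_width: 0.172
```

{"fn": "apply_moves", "kwargs": {
  "commands": [
    {"dx":0,"dy":-19,"dz":-33,"twist":0,"grip":1},
    {"dx":0,"dy":-19,"dz":-33,"twist":0,"grip":1},
    {"dx":0,"dy":-19,"dz":-33,"twist":0,"grip":1},
    {"dx":0,"dy":-19,"dz":-33,"twist":0,"grip":1},
    {"dx":0,"dy":-19,"dz":-33,"twist":0,"grip":1},
    {"dx":0,"dy":-19,"dz":-33,"twist":0,"grip":1},
    {"dx":0,"dy":-19,"dz":-33,"twist":0,"grip":1},
    {"dx":0,"dy":-19,"dz":-33,"twist":0,"grip":1},
    {"dx":0,"dy":-19,"dz":-33,"twist":0,"grip":1},
    {"dx":0,"dy":-19,"dz":-33,"twist":0,"grip":1}
  ]
}}

```text
time_s: 2.15
tool_pos: [0.5496, 0.0069, 0.292]
eef_rot: [[-0.0, -1.0, 0.003], [0.0, 0.003, 1.0], [-1.0, 0.0, 0.0]]
ft_force: [-0.3, 0.9, -0.2]
gripper_width: 0.009
```

{"fn": "apply_moves", "kwargs": {
  "commands": [
    {"dx":0,"dy":-19,"dz":-33,"twist":0,"grip":1},
    {"dx":0,"dy":-19,"dz":-33,"twist":0,"grip":1},
    {"dx":0,"dy":-19,"dz":-33,"twist":0,"grip":1},
    {"dx":0,"dy":0,"dz":0,"twist":0,"grip":1},
    {"dx":0,"dy":0,"dz":0,"twist":0,"grip":1}
  ]
}}

```text
time_s: 2.65
tool_pos: [0.6057, -0.0915, 0.2914]
eef_rot: [[-0.002, -1.0, 0.005], [0.001, 0.005, 1.0], [-1.0, 0.002, 0.001]]
ft_force: [0.6, 0.1, 1.0]
gripper_width: 0.004
```

```bash
cat >> h.py <<'E'
def wrist(n):
    o=observe();print(o['time_s'],o['tool_pos'],o['ft_force'],o['gripper_width'])
    im=get_image('wrist');T=np.eye(4);T[:3,:3]=o['eef_rot'];T[:3,3]=o['tool_pos'];E=T@im['hand_eye']
    P=world(im,E);save(n+'.png',im['frame']);np.savez(n+'.npz',P=P,f=im['frame']);return P,im['frame']
E
python3 - <<'E'
from h import *
wrist('w2')
E
```

```text
2.65 [ 0.60573174 -0.09145254  0.29136396] [0.62552238 0.08210871 1.00152393] 0.003544031812923581
```

View pics/w2.png

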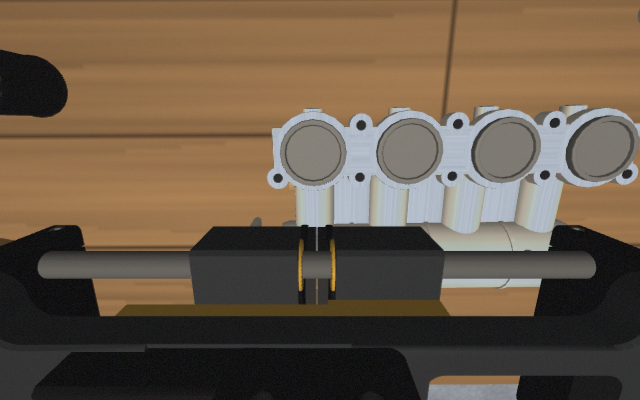

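Run:
```python
from h import *
d=np.load('w2.npz');P=d['P'];f=d['f']
for u,v in((313,152),(409,150),(506,148),(600,148)):
    Q=P[v-22:v+23,u-22:u+23].reshape(-1,3)
    A=np.c_[Q[:,:2]-np.median(Q[:,:2],0),np.ones(len(Q))]
    print((u,v),np.median(Q,0).round(4), np.linalg.lstsq(A,Q[:,2],rcond=None)[0].round(4), P[v,u].round(4))
    m=np.abs(P[...,:2]-P[v,u,:2]).max(-1)<.045
    R=P[m]; # rim ring estimate by height
    g=R[(R[:,2]>np.median(Q[:,2])+.002)]
    if len(g)>20:
        (cx,cy),r=cv2.minEnclosingCircle(g[:,:2].astype(np.float32));print(' rim',cx,cy,r,np.median(g[:,2]),len(g))
save('w2c.png',cv2.resize(f[95:195,260:640],None,fx=2.1,fy=2.1,interpolation=cv2.INTER_CUBIC))
```

```text
(313, 152) [ 0.5625 -0.0933  0.1191] [-0.4018  0.0533  0.1211] [ 0.5626 -0.0933  0.119 ]
 rim 0.5793274641036987 -0.09330044686794281 0.04562994837760925 0.3300504864475375 60531
(409, 150) [ 0.5615 -0.0056  0.1161] [-0.0889 -0.3484  0.1168] [ 0.5616 -0.0054  0.1154]
 rim 0.5676795244216919 -0.015750667080283165 0.04059522971510887 0.3262533488536966 21066
(506, 148) [0.5602 0.0826 0.1162] [ 0.007  -0.6528  0.1169] [0.5603 0.0832 0.1154]
 rim 0.5617811679840088 0.08221374452114105 0.030223799869418144 0.119407396189601 1014
(600, 148) [0.5606 0.1684 0.1163] [ 0.1014 -0.7051  0.1168] [0.5606 0.1687 0.1161]
 rim 0.5612618923187256 0.17011496424674988 0.03054305911064148 0.11946738471027435 1060
```

View pics/w2c.png

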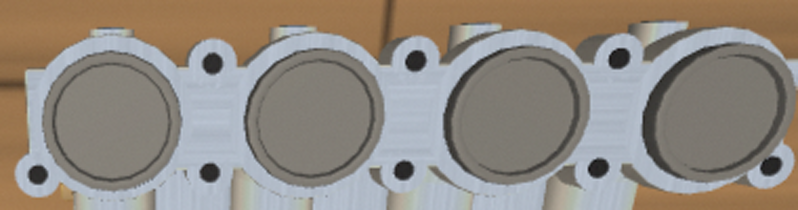

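{"fn": "apply_moves", "kwargs": {
  "commands": [
    {"dx":20,"dy":7,"dz":-1,"twist":0,"grip":1},
    {"dx":20,"dy":6,"dz":0,"twist":0,"grip":1},
    {"dx":20,"dy":0,"dz":0,"twist":0,"grip":1},
    {"dx":20,"dy":0,"dz":0,"twist":0,"grip":1},
    {"dx":14,"dy":0,"dz":0,"twist":0,"grip":1},
    {"dx":0,"dy":0,"dz":0,"twist":0,"grip":1},
    {"dx":0,"dy":0,"dz":0,"twist":0,"grip":1},
    {"dx":0,"dy":0,"dz":0,"twist":0,"grip":1}
  ]
}}

```text
time_s: 3.5
tool_pos: [0.5937, -0.0917, 0.1997]
eef_rot: [[0.002, -1.0, 0.002], [-0.001, 0.002, 1.0], [-1.0, -0.002, -0.001]]
ft_force: [-0.5, -0.8, 0.1]
gripper_width: 0.004
```

Run:
```python
from h import *
P,f=wrist('w3')
```

```text
3.5 [ 0.5936959  -0.09169838  0.1997149 ] [-0.49150496 -0.75331528  0.0890778 ] 0.0037692697372715394
```

View pics/w3.png

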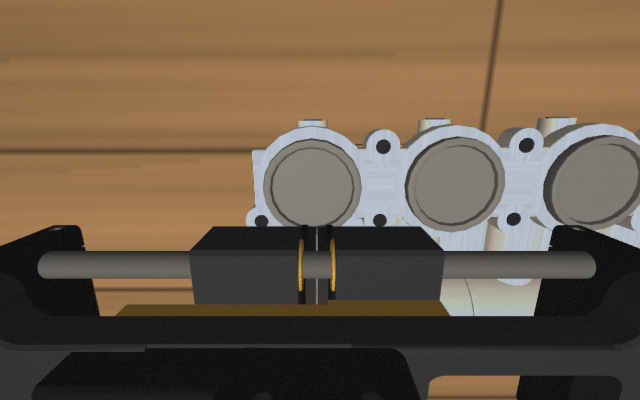

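{"fn": "apply_moves", "kwargs": {
  "commands": [
    {"dx":1,"dy":1,"dz":-1,"twist":0,"grip":1},
    {"dx":1,"dy":0,"dz":0,"twist":0,"grip":1},
    {"dx":1,"dy":0,"dz":0,"twist":0,"grip":1},
    {"dx":1,"dy":0,"dz":0,"twist":0,"grip":1},
    {"dx":0,"dy":0,"dz":0,"twist":0,"grip":1}
  ]
}}

```text
time_s: 4.05
tool_pos: [0.5918, -0.0928, 0.194]
eef_rot: [[-0.0, -1.0, 0.003], [0.0, 0.003, 1.0], [-1.0, 0.0, 0.0]]
ft_force: [0.1, 0.1, -0.3]
gripper_width: 0.008
```

{"fn": "apply_moves", "kwargs": {
  "commands": [
    {"dx":1,"dy":0,"dz":0,"twist":0,"grip":1},
    {"dx":1,"dy":0,"dz":0,"twist":0,"grip":1},
    {"dx":0,"dy":0,"dz":0,"twist":0,"grip":1}
  ]
}}

```text
time_s: 4.35
tool_pos: [0.5918, -0.0927, 0.192]
eef_rot: [[-0.0, -1.0, 0.003], [0.0, 0.003, 1.0], [-1.0, 0.0, 0.0]]
ft_force: [0.7, 0.4, -0.2]
gripper_width: 0.009
```

{"fn": "apply_moves", "kwargs": {
  "commands": [
    {"dx":1,"dy":0,"dz":0,"twist":0,"grip":1},
    {"dx":0,"dy":0,"dz":0,"twist":0,"grip":1}
  ]
}}

```text
time_s: 4.55
tool_pos: [0.5919, -0.0927, 0.1911]
eef_rot: [[-0.0, -1.0, 0.003], [0.0, 0.003, 1.0], [-1.0, 0.0, 0.0]]
ft_force: [0.3, -0.6, -0.2]
gripper_width: 0.006
```

{"fn": "apply_moves", "kwargs": {
  "commands": [
    {"dx":1,"dy":0,"dz":0,"twist":0,"grip":1},
    {"dx":0,"dy":0,"dz":0,"twist":0,"grip":1}
  ]
}}

```text
time_s: 4.75
tool_pos: [0.5921, -0.0928, 0.1903]
eef_rot: [[0.0, -1.0, 0.003], [-0.0, 0.003, 1.0], [-1.0, -0.0, -0.0]]
ft_force: [0.5, 0.1, 1.4]
gripper_width: 0.01
```

Run:
```python
from h import *
P,f=wrist('w4')
save('w4c.png',cv2.resize(f[95:235,220:540],None,fx=2.4,fy=2.4,interpolation=cv2.INTER_CUBIC))
```

```text
4.75 [ 0.59205707 -0.09277057  0.19033189] [0.53657313 0.09678566 1.42058594] 0.009761820363938366
```

View pics/w4c.png

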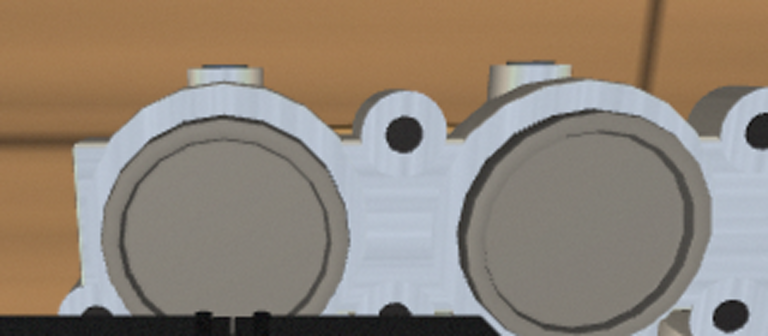

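{"fn": "apply_moves", "kwargs": {
  "commands": [
    {"dx":1,"dy":0,"dz":0,"twist":0,"grip":1},
    {"dx":0,"dy":0,"dz":0,"twist":0,"grip":1}
  ]
}}

```text
time_s: 5.0
tool_pos: [0.5922, -0.0928, 0.1894]
eef_rot: [[0.001, -1.0, 0.003], [-0.0, 0.003, 1.0], [-1.0, -0.001, -0.0]]
ft_force: [1.4, 0.1, 0.6]
gripper_width: 0.001
```

{"fn": "apply_moves", "kwargs": {
  "commands": [
    {"dx":1,"dy":0,"dz":0,"twist":0,"grip":1},
    {"dx":0,"dy":0,"dz":0,"twist":0,"grip":1}
  ]
}}

```text
time_s: 5.2
tool_pos: [0.5923, -0.0928, 0.1885]
eef_rot: [[0.001, -1.0, 0.003], [-0.0, 0.003, 1.0], [-1.0, -0.001, -0.0]]
ft_force: [0.9, 0.5, 2.1]
gripper_width: 0.006
```

```bash
cat >> h.py <<'E'
def plane(P,x,y,n=''):
    # fit of cap floor in the visible part
    m=(np.hypot(P[...,0]-x,P[...,1]-y)<.022)&(P[...,2]<.14)&(P[...,2]>.1)
    Q=P[m];
    for _ in range(3):
        A=np.c_[Q[:,0]-x,Q[:,1]-y,np.ones(len(Q))];c=np.linalg.lstsq(A,Q[:,2],rcond=None)[0]
        r=abs(A@c-Q[:,2]);Q=Q[r<max(.0006,2*np.median(r))]
    print(n,'slope x,y, z',c.round(4),len(Q))
E
python3 - <<'E'
from h import *
for n in('w2','w3','w4'):
    P=np.load(n+'.npz')['P'];plane(P,.5625,-.0933,n);plane(P,.5615,-.0055,n)
P,f=wrist('w5');plane(P,.5625,-.0933,'w5');plane(P,.5615,-.0055)
save('w5c.png',cv2.resize(f[95:235,220:540],None,fx=2.4,fy=2.4,interpolation=cv2.INTER_CUBIC))
E
```

```text
w2 slope x,y, z [-0.0253  0.0165  0.1191] 1171
w2 slope x,y, z [-0.0006 -0.0026  0.1161] 1211
w3 slope x,y, z [-0.0143  0.015   0.1191] 2503
w3 slope x,y, z [-0.0017  0.0009  0.1161] 2614
w4 slope x,y, z [-0.0366  0.0153  0.1192] 2690
w4 slope x,y, z [0.0013 0.0015 0.1161] 2815
5.2 [ 0.59231703 -0.09280386  0.18852891] [0.91217779 0.47036897 2.06344635] 0.006352469284758331
w5 slope x,y, z [-0.1015  0.0136  0.1193] 2751
 slope x,y, z [-0.0005 -0.0011  0.1161] 2940
```

View pics/w5c.png

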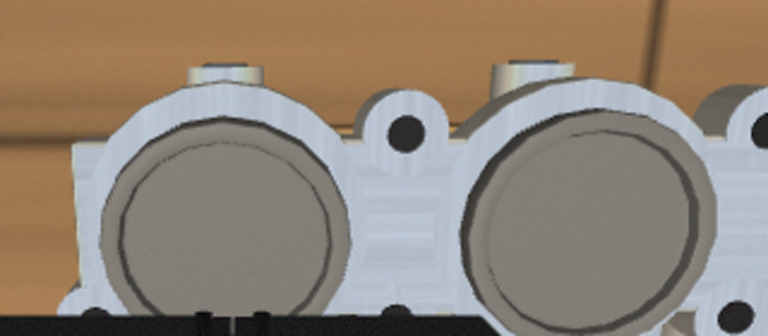

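{"fn": "apply_moves", "kwargs": {
  "commands": [
    {"dx":1,"dy":0,"dz":0,"twist":0,"grip":1},
    {"dx":0,"dy":0,"dz":0,"twist":0,"grip":1}
  ]
}}

```text
time_s: 5.45
tool_pos: [0.5924, -0.0928, 0.1881]
eef_rot: [[0.001, -1.0, 0.003], [-0.0, 0.003, 1.0], [-1.0, -0.001, -0.0]]
ft_force: [1.0, 1.3, 5.7]
gripper_width: 0.005
```

Run:
```python
from h import *
P,f=wrist('w6');plane(P,.5625,-.0933,'w6');plane(P,.5615,-.0055)
```

```text
5.45 [ 0.59239057 -0.09280839  0.18805957] [0.9953783  1.27060661 5.71385473] 0.005278275651470541
w6 slope x,y, z [-0.116   0.0127  0.1194] 2793
 slope x,y, z [-0.0012  0.0012  0.1161] 2948
```

{"fn": "apply_moves", "kwargs": {
  "commands": [
    {"dx":-5,"dy":0,"dz":0,"twist":0,"grip":1},
    {"dx":-5,"dy":0,"dz":0,"twist":0,"grip":1},
    {"dx":-6,"dy":0,"dz":0,"twist":0,"grip":1},
    {"dx":0,"dy":10,"dz":0,"twist":0,"grip":1},
    {"dx":0,"dy":10,"dz":0,"twist":0,"grip":1},
    {"dx":0,"dy":10,"dz":0,"twist":0,"grip":1},
    {"dx":4,"dy":0,"dz":-0.5,"twist":0,"grip":1},
    {"dx":4,"dy":0,"dz":0,"twist":0,"grip":1},
    {"dx":0,"dy":0,"dz":0,"twist":0,"grip":1},
    {"dx":0,"dy":0,"dz":0,"twist":0,"grip":1}
  ]
}}

```text
time_s: 6.5
tool_pos: [0.562, -0.0932, 0.1949]
eef_rot: [[-0.0, -1.0, 0.003], [0.0, 0.003, 1.0], [-1.0, 0.0, 0.0]]
ft_force: [-0.1, 0.2, 0.0]
gripper_width: 0.006
```

{"fn": "apply_moves", "kwargs": {
  "commands": [
    {"dx":2,"dy":0,"dz":0,"twist":0,"grip":1},
    {"dx":2,"dy":0,"dz":0,"twist":0,"grip":1},
    {"dx":1,"dy":0,"dz":0,"twist":0,"grip":1},
    {"dx":0,"dy":0,"dz":0,"twist":0,"grip":1}
  ]
}}

```text
time_s: 6.9
tool_pos: [0.5618, -0.0931, 0.1899]
eef_rot: [[-0.0, -1.0, 0.003], [0.0, 0.003, 1.0], [-1.0, 0.0, 0.0]]
ft_force: [0.0, 0.2, 1.2]
gripper_width: 0.003
```

{"fn": "apply_moves", "kwargs": {
  "commands": [
    {"dx":1,"dy":0,"dz":0,"twist":0,"grip":1},
    {"dx":0,"dy":0,"dz":0,"twist":0,"grip":1}
  ]
}}

```text
time_s: 7.1
tool_pos: [0.562, -0.0932, 0.1894]
eef_rot: [[0.0, -1.0, 0.003], [-0.0, 0.003, 1.0], [-1.0, -0.0, -0.0]]
ft_force: [0.3, 1.3, 0.3]
gripper_width: 0.005
```

{"fn": "apply_moves", "kwargs": {
  "commands": [
    {"dx":1,"dy":0,"dz":0,"twist":0,"grip":1},
    {"dx":0,"dy":0,"dz":0,"twist":0,"grip":1}
  ]
}}

```text
time_s: 7.3
tool_pos: [0.5618, -0.0932, 0.1885]
eef_rot: [[-0.0, -1.0, 0.003], [-0.0, 0.003, 1.0], [-1.0, 0.0, -0.0]]
ft_force: [-3.0, -0.8, 4.3]
gripper_width: 0.008
```

{"fn": "apply_moves", "kwargs": {
  "commands": [
    {"dx":1,"dy":0,"dz":0,"twist":0,"grip":1},
    {"dx":0,"dy":0,"dz":0,"twist":0,"grip":1}
  ]
}}

```text
time_s: 7.5
tool_pos: [0.5616, -0.0932, 0.1876]
eef_rot: [[-0.001, -1.0, 0.003], [-0.0, 0.003, 1.0], [-1.0, 0.001, -0.0]]
ft_force: [-3.5, 1.4, 5.7]
gripper_width: 0.006
```

{"fn": "apply_moves", "kwargs": {
  "commands": [
    {"dx":1,"dy":0,"dz":0,"twist":0,"grip":1},
    {"dx":0,"dy":0,"dz":0,"twist":0,"grip":1}
  ]
}}

```text
time_s: 7.7
tool_pos: [0.5616, -0.0932, 0.1868]
eef_rot: [[-0.001, -1.0, 0.003], [-0.0, 0.003, 1.0], [-1.0, 0.001, -0.0]]
ft_force: [-4.4, 0.3, 5.9]
gripper_width: 0.006
```

{"fn": "apply_moves", "kwargs": {
  "commands": [
    {"dx":1,"dy":0,"dz":0,"twist":0,"grip":1},
    {"dx":0,"dy":0,"dz":0,"twist":0,"grip":1}
  ]
}}

```text
time_s: 7.9
tool_pos: [0.5616, -0.0932, 0.1857]
eef_rot: [[-0.001, -1.0, 0.003], [-0.0, 0.003, 1.0], [-1.0, 0.001, -0.0]]
ft_force: [-4.5, 0.3, 6.5]
gripper_width: 0.008
```

Run:
```python
from h import *
P,f=wrist('w7')
save('w7c.png',cv2.resize(f[95:250,160:480],None,fx=2.4,fy=2.4,interpolation=cv2.INTER_CUBIC))
im=get_image('scene');f=im['frame'];save('s7c.png',cv2.resize(f[150:300,220:420],None,fx=4,fy=4,interpolation=cv2.INTER_CUBIC))
```

```text
7.9 [ 0.56162118 -0.09319251  0.185738  ] [-4.48256606  0.3088593   6.45067565] 0.00756807595033742
```

View pics/w7c.png

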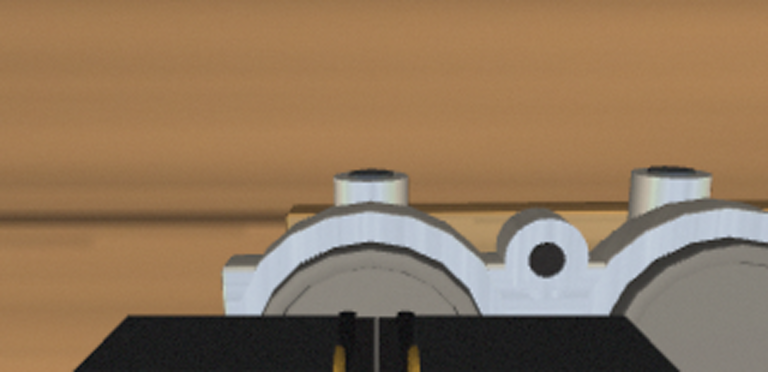

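View pics/s7c.png

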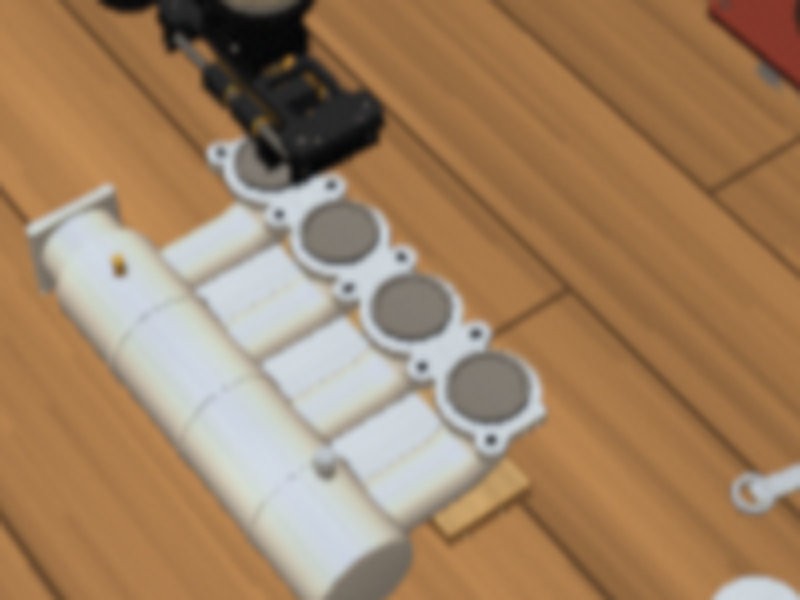

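{"fn": "apply_moves", "kwargs": {
  "commands": [
    {"dx":1,"dy":0,"dz":0,"twist":0,"grip":1},
    {"dx":0,"dy":0,"dz":0,"twist":0,"grip":1}
  ]
}}

```text
time_s: 8.2
tool_pos: [0.5616, -0.0932, 0.185]
eef_rot: [[-0.001, -1.0, 0.003], [0.0, 0.003, 1.0], [-1.0, 0.001, 0.0]]
ft_force: [-5.2, 1.2, 8.7]
gripper_width: 0.006
```

{"fn": "apply_moves", "kwargs": {
  "commands": [
    {"dx":0.5,"dy":0,"dz":0,"twist":0,"grip":1},
    {"dx":0,"dy":0,"dz":0,"twist":0,"grip":1}
  ]
}}

```text
time_s: 8.4
tool_pos: [0.5617, -0.0932, 0.185]
eef_rot: [[-0.001, -1.0, 0.003], [-0.0, 0.003, 1.0], [-1.0, 0.001, -0.0]]
ft_force: [-7.6, 1.8, 11.3]
gripper_width: 0.005
```

{"fn": "apply_moves", "kwargs": {
  "commands": [
    {"dx":0.5,"dy":0,"dz":0,"twist":0,"grip":1},
    {"dx":0,"dy":0,"dz":0,"twist":0,"grip":1}
  ]
}}

```text
time_s: 8.6
tool_pos: [0.5617, -0.0932, 0.1849]
eef_rot: [[-0.001, -1.0, 0.003], [-0.0, 0.003, 1.0], [-1.0, 0.001, -0.0]]
ft_force: [-7.5, 2.5, 13.5]
gripper_width: 0.007
```

{"fn": "apply_moves", "kwargs": {
  "commands": [
    {"dx":0.5,"dy":0,"dz":0,"twist":0,"grip":1},
    {"dx":0,"dy":0,"dz":0,"twist":0,"grip":1}
  ]
}}

```text
time_s: 8.8
tool_pos: [0.5617, -0.0932, 0.1849]
eef_rot: [[-0.001, -1.0, 0.003], [-0.0, 0.003, 1.0], [-1.0, 0.001, -0.0]]
ft_force: [-9.6, 1.0, 16.9]
gripper_width: 0.008
```

{"fn": "apply_moves", "kwargs": {
  "commands": [
    {"dx":-2,"dy":0,"dz":0,"twist":0,"grip":1},
    {"dx":-5,"dy":0,"dz":0,"twist":0,"grip":1},
    {"dx":-10,"dy":0,"dz":0,"twist":0,"grip":1},
    {"dx":-15,"dy":0,"dz":0,"twist":0,"grip":1},
    {"dx":-20,"dy":-10,"dz":0,"twist":0,"grip":1},
    {"dx":-20,"dy":-15,"dz":0,"twist":0,"grip":1},
    {"dx":-20,"dy":-15,"dz":0,"twist":0,"grip":1},
    {"dx":-14,"dy":-5,"dz":0,"twist":0,"grip":1},
    {"dx":0,"dy":0,"dz":0,"twist":0,"grip":1},
    {"dx":0,"dy":0,"dz":0,"twist":0,"grip":1}
  ]
}}

```text
time_s: 9.8
tool_pos: [0.6065, -0.0932, 0.2885]
eef_rot: [[-0.0, -1.0, 0.003], [0.0, 0.003, 1.0], [-1.0, 0.0, 0.0]]
ft_force: [0.5, -0.8, -0.0]
gripper_width: 0.002
```

Run:
```python
from h import *
P,f=wrist('w8')
for i,y in enumerate((-.0933,-.0055,.0825,.1695)): plane(P,.5625-.0007*i,y,'port%d'%(i+1))
save('w8c.png',cv2.resize(f[95:225,260:640],None,fx=2.1,fy=2.1,interpolation=cv2.INTER_CUBIC))
im=get_image('top');save('t8.png',im['frame']);P=world(im,im['extrinsics'])
for i,y in enumerate((-.0933,-.0055,.0825,.1695)): plane(P,.5625-.0007*i,y,'top%d'%(i+1))
```

```text
9.8 [ 0.60649962 -0.09323353  0.28854697] [ 0.46870908 -0.82686624 -0.03720323] 0.0023886504403658948
port1 slope x,y, z [-0.0011  0.0027  0.116 ] 1251
port2 slope x,y, z [-0.0012 -0.0009  0.116 ] 1214
port3 slope x,y, z [0.0025 0.0015 0.1161] 1238
port4 slope x,y, z [0.0012 0.0032 0.1162] 1154
top1 slope x,y, z [0. 0. 0.] 0
top2 slope x,y, z [0. 0. 0.] 0
top3 slope x,y, z [ 0.054  -0.0095  0.1161] 85
top4 slope x,y, z [-0.0227  0.0098  0.1168] 104
  return _methods._mean(a, axis=axis, dtype=dtype,
  ret = ret.dtype.type(ret / rcount)
```

View pics/w8c.png

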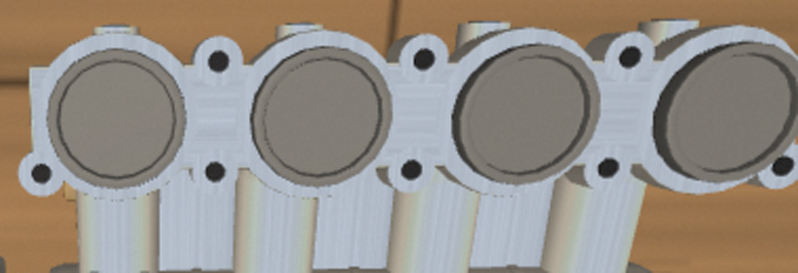

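View pics/t8.png

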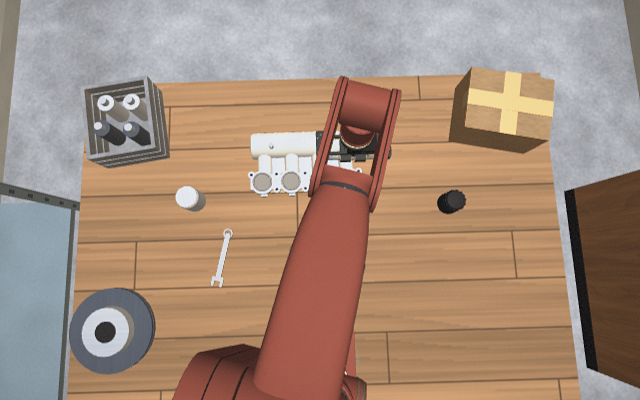

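The enlarged wrist view shows all four caps level and at the same height. The middle of port_1's cap is at crop pixel (117,118). The top view shows the tin (188,198), wrench (222,258) and filter (452,201) unmoved. The fingertips are about 100 mm above the flange, so the hand is clear.

```bash
python3 -c "
from h import *
print(sign_off())"
```

```text
the job is handed in; nothing more can be done
None
```

The loose cap was the one on port_1, the port at the -y end. It is now pressed fully home, and I handed the job in at about 10 s on the robot's clock.

- **Finding it:** In the depth images port_1's cap stood about 3 mm higher than the others, so I tested it first. I pressed its +x rim with 1–2 N and it dipped about 2 mm. Its tilt went from about 0.02 to 0.116 rad before the edge met the flange. Because it rocked straight away, I did not press the other three caps.
- **Seating it:** I pressed the middle with the closed fingertips. The cap slid down, then stopped moving while the force rose to 16.9 N.
- **Last checks:**
  - The wrist camera put the middles of all four caps at 116.0–116.2 mm, with slopes of 0.003 or less. That is about 1 mm above the nominal 115 mm for every cap, which is within calibration.
  - The arm hid ports 1 and 2 from the top camera and left too few pixels on 3 and 4, so that camera could not confirm the heights.
  - The tin, wrench and filter look unmoved, and the hand is clear with no contact force.
- **Side force:** While pressing the middle I saw a sideways force of up to about 10 N along -x. It was gone once I lifted off.

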